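# Show the bell-mouthed burner nozzle to the inspection camera

## Robot

A 6-joint arm with a two-finger parallel gripper is mounted at the origin on the work surface. World frame = base frame: x ahead of the robot, y to its left, z up, the work surface at z = 0. Lengths are in m, angles in rad, forces in N, time in s.
With the tool pointing down it reaches from about 0.3 to 0.775 m from the base axis. Payload 14.6 kg.
Tool frame: the origin (TCP) lies at the very end of the fingers, on their centre line; the grasp point (between the pads) lies 19 mm behind it; y points along the fingers, x is the direction in which the jaws open and shut, and the axes are right-handed (so a half turn about y gives the same grasp; the last joint's range is limited). The gripper opens to 94 mm and grips with 3 to 60 N. Pads are 16 mm wide; open, the fingers measure 119 mm over their backs; the gripper's body (75 mm by 177 mm) begins 78 mm behind the grasp point.
Start: joints at [-1.407, 0.3, 1.521, -0, 1.321, -0.067], TCP at [0.126, -0.535, 0.205] pointing down, gripper open.
Joint ranges: [-3.03, 3.03], [-0.79, 2.21], [0.23, 2.52], [-1.04, 4.18], [0, 3.07], [-2.55, 2.55]. Speed limits (rad/s): [2.22, 2.22, 2.57, 3.14, 3.14, 3.14].

## Interface

Orientations are given as [roll, pitch, yaw] about the fixed x, y, z axes, in that order (R = Rz(yaw) Ry(pitch) Rx(roll)).
In Python, from station import get_obs, cams, hand_in gives the robot as it stands. The module is installed in compiled form; this text tells all that it offers.
- The arm moves only by the tool step_arm, never from a script. Its argument "plan" is a list of rows, each an object with "grip": the closure, from -1 (fully open) to 1 (shut), so that 0 is half open; "slide": the shift along the tool's x, y, z in m, a list of three; "spin": the turn about the tool's y in degrees. A call has 1 to 20 rows; each row shifts and turns the commanded pose from where the row before left it, along the tool's axes as they then stand; what a row does not reach is not made up. A row lasts 1/12 s, in which the tool goes at most 41.7 mm and 7.16 degrees, less where a joint would pass 70% of its speed; a pose out of reach is approached as far as the arm can. A call is refused whole if a number of a shift passes 0.0417 or a number of a turn 7.16, either way. A call with a gripper value outside its range is refused whole. The fingers move at their own pace and stop on an object; "force" is the grip in N (left out, the last holds). Time passes only in rows, so rows that do not move let the fingers close. It gives the time, the measured TCP pose, the force and the opening at its end, in the units of the state.
- get_obs(): the state, without advancing time (a new reading comes with each control period).
- cams.camera(name): name is "scene" or "top"; returns the picture (384x512x3 uint8, blue, green, red); there is no depth.
- cams.calibration(name): a dict with "K" (3x3 intrinsics, pixels), "k1" (the pictures are not rectified: a ray, as slopes to the right and down, at radius r is drawn at 1 + k1 r^2 times it, then the intrinsics apply), "T" (4x4, takes a point from camera to world coordinates). Camera axes: x right, y up, looking along -z (the intrinsics and any distortion apply to the point x, -y, -z); pixel columns grow to the right and rows downward; lengths in m; the calibration is good to about 2 mm. A picture is of the moment at which its call begins. calibration takes no time and is no camera call.
- hand_in(): hands the job in, once; it reports no verdict.
The state is a dict: "time_s": time; "qpos": joint angles; "joint_vel": joint speeds; "tau": joint torques, N m; "ee_pos": TCP position; "eef_rot": TCP orientation; "force": force on the tool from outside, world axes, zero at the start; "moment": the same for the moment, N m; "grip_width": finger opening in m.
Only numpy, scipy, OpenCV 4.12 (cv2) and the standard library are available. Lean on these libraries where they do the work, as an engineer would, in place of code of your own. Each camera call takes 0.05 s, during which the arm holds its last target.

## Task

Pull the cabinet's drawer well open (13 cm or more) and leave it open, take out the bell-mouthed brass nozzle, and hold it up in the air in front of the inspection camera with the middle of its bell mouth at the camera's focus point and the mouth facing squarely into the lens. Finish while holding it there, still and in the gripper alone. Leave the other two brass parts lying in their cradles, do not knock the camera or its stand, and do not disturb the glass flask and the jar.

Things in the scene. Friction and masses are not known exactly. Their poses are not given: they have to be found in the camera images.
- cabinet_drawer0 (a joint): How far the drawer is out, m: 0 shut (as it starts), stop at 0.181; friction about 1 N, it stays where left. It is in a low wooden cabinet fixed on the bench, 260 mm deep (x), 330 wide (y), 85 high. The cabinet's own -x points out of the drawer front, towards the robot, and is the way the drawer slides; z is up. From 0.13 the parts in it are clear of the cabinet's top.
- cabinet_drawer0_handle (a point): Middle of the drawer's handle, a level steel bar 11 mm thick, 120 mm long along the cabinet's y, 47 mm above the bench, 38 mm below the cabinet's top. The bar's axis is 35 mm out from the drawer front (29 mm free behind the bar); two pins 51 mm either side of the middle carry it. Axes as the cabinet's; moves with the drawer.
- rack_mid (a point): Rack in the drawer (moves with it): two wooden rails along the cabinet's y, 8 mm thick, 20 mm high, 36 mm clear between, with 6 mm stops beside each barrel: three cradles 78 mm apart, which part is in which varies. Point: on the barrels' axis in the middle cradle, 52 mm above the bench, 30 mm above the drawer floor, 123 mm behind the handle bar. Drawer walls end 63 mm above the bench.
- nozzle_mid (a point): The nozzle to show: brass, 104 mm long, about 0.16 kg. Point: on its axis, half-way along its plain barrel (20 mm diameter, 56 mm long), the place to grip. Own x runs along it from mouth to tail; own z up as it lies. At -x a bell, 28 mm long, 32 mm diameter at its mouth; at +x the tail collar, 26 mm diameter, 20 mm long. Lies level, mouth to the drawer front, own x as the cabinet's.
- nozzle_mouth (a point): Centre of the nozzle's bell mouth (end face), on the nozzle's axis, 56 mm from nozzle_mid; axes as nozzle_mid.
- coupling_mid (a point): Bystander in the drawer: a 76 mm brass coupling, 20 mm diameter barrel with an equal 26 mm collar at each end. Point: middle of it, on its axis. Stays in its cradle.
- jet_mid (a point): Bystander in the drawer: a 104 mm brass jet, 20 mm diameter barrel, its front end tapering to a thin 8 mm tip, a 26 mm collar at the tail. Point: half-way along the barrel, on its axis. Stays in its cradle.
- camera_stand: Fixed stand of the inspection camera: a dark steel foot 120 x 140 x 18 mm with a 20 mm post up to 303 mm high. Origin: centre of the foot's underside. Its own +x is the horizontal direction in which the camera looks; the camera's tilt pivot is 45 mm along +x and 270 mm up.
- focus (a point): Camera's focus point, in free air 100 mm straight out from the lens (grey barrel, 44 mm diameter, black lens ring 54 mm; pivot to focus 150 mm). Own x is the optical axis, from the lens outwards, sloping down 14 to 34 degrees; y is level. Shown rightly, the mouth is at this point and the nozzle's x (mouth to tail) runs the same way as this x, so the mouth looks up the slope into the lens.
- flask_mid (a point): Bystander on the bench: clear glass flask, 80 mm diameter, 110 mm high. Point: half-way up its axis.
- jar_mid (a point): Bystander on the bench: amber glass jar with a steel lid, 60 mm diameter, 85 mm high. Point: half-way up its axis.

How it is judged:
On the way, in this order (a step that is already met when the one before it is completed fails the run):
1. the drawer is pulled open by at least 12.5 cm (value of joint cabinet_drawer0 above 0.125 m), for 0.2 s.
2. the nozzle is lifted clear of the drawer (height (world z) of nozzle_mid above 0.11 m and contact force between nozzle and the fingers above 0.5 N), for 0.2 s.
At the end, for the whole second after the job is handed in: Bell mouth within 15 mm of the focus, nozzle axis within 10 degrees of the optical axis, mouth to the lens, over 120 mm up; held still by the fingers, not touching the camera or stand; drawer open 12 cm or more; coupling and jet in their cradles (distance between nozzle_mouth and focus below 0.015 m and angle between the x axis of nozzle_mid and the x axis of focus, either way round below 0.17 rad and x of nozzle_mid in the frame of focus above 0.03 m and height (world z) of nozzle_mid above 0.12 m and contact force between nozzle and the fingers above 1 N and contact force between nozzle and camera_stand below 0.05 N and linear speed of nozzle below 0.02 m/s and value of joint cabinet_drawer0 above 0.12 m and z of coupling_mid in the frame of cabinet_drawer0_handle between -0.012 and 0.022 m and x of coupling_mid in the frame of cabinet_drawer0_handle between 0.1 and 0.147 m and z of jet_mid in the frame of cabinet_drawer0_handle between -0.012 and 0.022 m and x of jet_mid in the frame of cabinet_drawer0_handle between 0.1 and 0.147 m); the arm keeps its last pose, push and grip.
It fails at once if the coupling or the jet is lifted or knocked out of its cradle (not (z of coupling_mid in the frame of cabinet_drawer0_handle between -0.012 and 0.022 m and x of coupling_mid in the frame of cabinet_drawer0_handle between 0.1 and 0.147 m and z of jet_mid in the frame of cabinet_drawer0_handle between -0.012 and 0.022 m and x of jet_mid in the frame of cabinet_drawer0_handle between 0.1 and 0.147 m)).
It fails at once if the camera or its stand is knocked (over 6 N) (contact force between camera_stand and the arm above 6 N or contact force between camera_stand and the fingers above 6 N or contact force between camera_stand and nozzle above 6 N).
It fails at once if the flask or the jar is pushed more than 2 cm (distance of any of flask_mid, jar_mid from where it was at the start of the episode above 0.02 m).
It also fails if it takes over 64 s, if anything falls off the work surface, if the arm or the gripper's body presses on something with over 40 N, if the wrist force passes 120 N, or if a joint passes its speed limit or range.

## Working session

There is one attempt and no reset: what is moved stays moved. The work goes in short steps, Python scripts to look and compute and a tool call to move; the robot and the scene stay as the last step left them, time stands still between calls to the robot, and variables do not carry over. Pictures are saved under pics/ and viewed, and the job is handed in when it is done.

Besides the shell and the picture viewer there is one more tool, called after "Request:" as name([rows], argument=value, ...), one row to a line, values as JSON. step_arm: Moves the arm, as the interface text tells. Its arguments: {"type":"object","properties":{"plan":{"type":"array","items":{"type":"object","properties":{"grip":{"type":"number"},"slide":{"type":"array","items":{"type":"number"}},"spin":{"type":"number"}}}},"force":{"type":"number"}},"required":["plan"]}

```bash
mkdir -p pics; ls
python3 - <<'E'
from station import get_obs,cams
import cv2,numpy as np
np.set_printoptions(precision=4,suppress=True)
print(get_obs())
for n in("scene","top"):
    cv2.imwrite(f"pics/{n}0.png",cams.camera(n)); c=cams.calibration(n); print(n,c)
E
```

```text
pics
{'time_s': 0.0, 'qpos': array([-1.4066,  0.3005,  1.5216, -0.    ,  1.3207, -0.0666]), 'joint_vel': array([-0.0014,  0.0008,  0.0004,  0.    , -0.0011,  0.0006]), 'tau': array([  0.0009, -53.1806, -35.2739,   0.0708,   0.0245,  -0.0001]), 'ee_pos': array([ 0.1258, -0.5352,  0.2049]), 'eef_rot': array([-1.5707,  0.0011, -1.34  ]), 'force': array([-0.5575,  0.5334, -0.3372]), 'moment': array([ 0.0009, -0.0271,  0.0304]), 'grip_width': 0.09398813067592568}
scene {'K': array([[411.34  ,   0.    , 257.0811],
       [  0.    , 411.34  , 198.7005],
       [  0.    ,   0.    ,   1.    ]]), 'k1': -0.08572994494686248, 'T': array([[-0.3314, -0.7985,  0.5026,  1.1897],
       [ 0.9435, -0.2818,  0.1744,  0.1411],
       [ 0.0024,  0.532 ,  0.8468,  1.1513],
       [ 0.    ,  0.    ,  0.    ,  1.    ]])}
top {'K': array([[429.4894,   0.    , 254.5953],
       [  0.    , 429.4894, 199.463 ],
       [  0.    ,   0.    ,   1.    ]]), 'k1': -0.07478222237283763, 'T': array([[ 0.0096,  0.9897, -0.1428,  0.4582],
       [-0.9999,  0.0077, -0.0138, -0.0898],
       [-0.0126,  0.1429,  0.9897,  1.1936],
       [ 0.    ,  0.    ,  0.    ,  1.    ]])}
```

View pics/scene0.png

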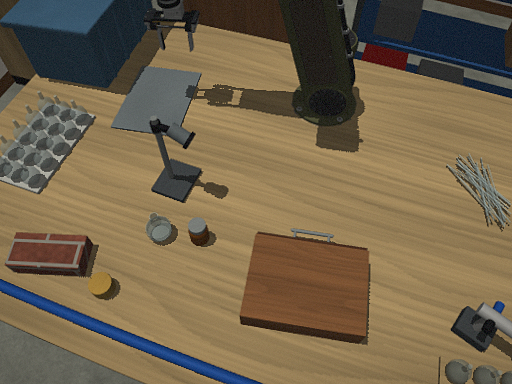

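View pics/top0.png

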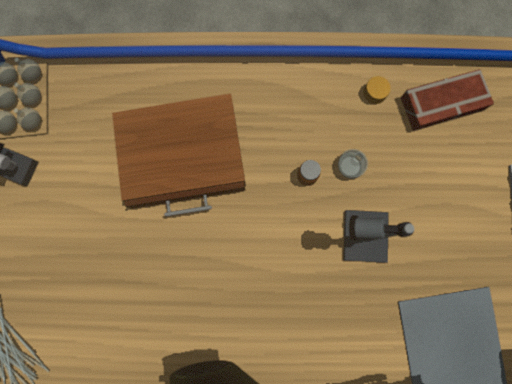

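```bash
cat > h.py <<'E'
import numpy as np,cv2
from station import get_obs,cams
np.set_printoptions(precision=4,suppress=True)
def ray(n,u,v):
    c=cams.calibration(n);K=c["K"]
    p=cv2.undistortPoints(np.array([[[u,v]]],float),K,np.array([c["k1"],0,0,0,0.]),None).ravel() 
    d=np.array([p[0],-p[1],-1.]);T=c["T"];d=T[:3,:3]@d
    return T[:3,3],d/np.linalg.norm(d)
def plane(n,u,v,z):
    o,d=ray(n,u,v);return o+d*(z-o[2])/d[2]
def tri(us,ut):
    o1,d1=ray("scene",*us);o2,d2=ray("top",*ut)
    A=np.stack([d1,-d2],1);s=np.linalg.lstsq(A,o2-o1,rcond=None)[0]
    a=o1+s[0]*d1;b=o2+s[1]*d2;return (a+b)/2,np.linalg.norm(a-b)
def proj(n,P):
    c=cams.calibration(n);T=c["T"];q=T[:3,:3].T@(np.asarray(P,float)-T[:3,3])
    return cv2.projectPoints(np.array([[q[0],-q[1],-q[2]]]),np.zeros(3),np.zeros(3),c["K"],np.array([c["k1"],0,0,0,0.]))[0].ravel()
def snap(n,f,box=None,s=1):
    im=cams.camera(n);cv2.imwrite(f"pics/{f}_raw.png",im);crop(im,f,box,s);return im
def crop(im,f,box,s):
    if box:
        x0,y0,x1,y1=box;im=im[y0:y1,x0:x1]
    im=cv2.resize(im,None,fx=s,fy=s,interpolation=cv2.INTER_CUBIC);cv2.imwrite(f"pics/{f}.png",im)
E
python3 - <<'E'
from h import *
s=cv2.imread("pics/scene0.png");t=cv2.imread("pics/top0.png")
crop(s,"s0cam",(130,100,240,260),5*.75)
crop(t,"t0cam",(290,140,430,270),5)
crop(t,"t0cab",(100,85,260,225),4)
crop(s,"s0cab",(230,220,380,350),4)
E
```

```text
(no output)
```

View pics/s0cam.png

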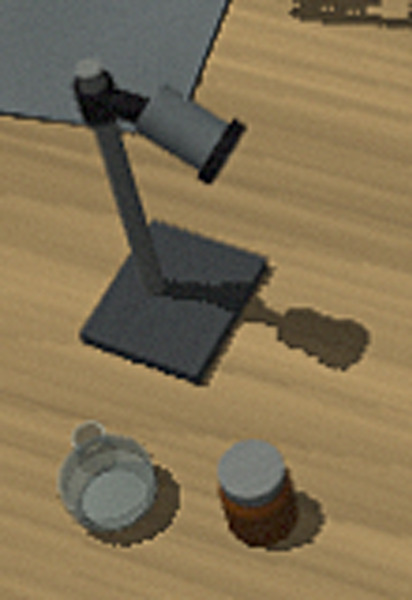

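View pics/t0cam.png

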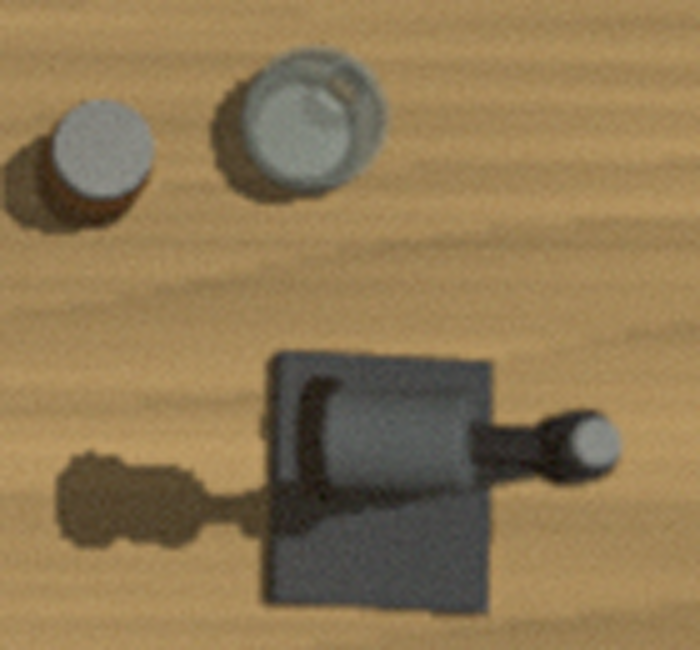

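View pics/t0cab.png

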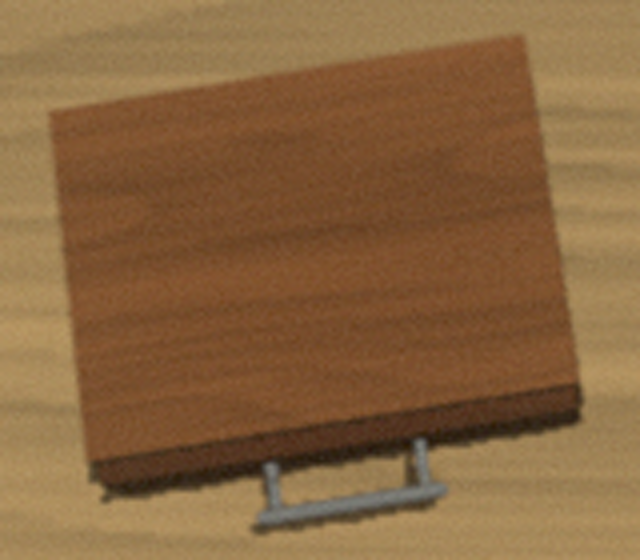

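View pics/s0cab.png

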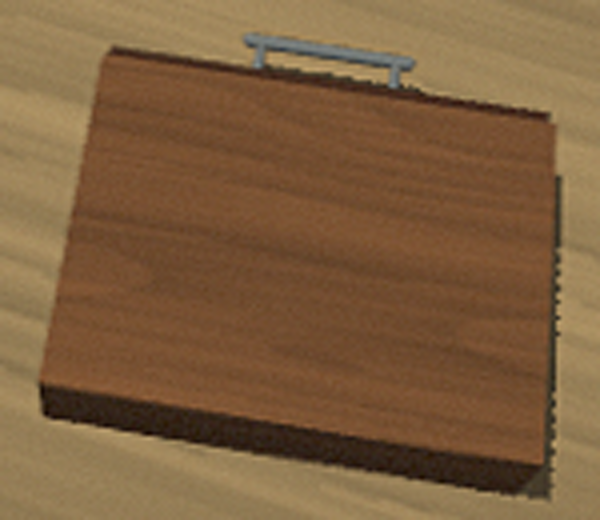

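Run:
```python
from h import *
def m(c,s,o): return ((c[0]+.5)/s-.5+o[0],(c[1]+.5)/s-.5+o[1])
T=lambda *c:m(c,4,(100,85)); S=lambda *c:m(c,4,(230,220))
pts=[plane("top",*T(*c),.085) for c in [(50,111),(524,35),(579,383),(90,460)]]
print("cab top(top)",*pts,sep="\n")
print([np.linalg.norm(pts[i]-pts[i-1]) for i in range(4)])
ps=[plane("scene",*S(*c),.085) for c in [(40,383),(542,466),(551,122),(110,54)]]
print("cab(scene) order BR?",*ps,sep="\n")
h=[plane("top",*T(*c),.047) for c in [(258,521),(443,490)]]; h2=[plane("scene",*S(*c),.047) for c in [(249,40),(410,65)]]
print("handle",h,np.mean(h,0),h2,np.mean(h2,0))
for q in (h,h2):
  d=q[0]-q[1];print(np.linalg.norm(d),np.degrees(np.arctan2(d[1],d[0]))-90)
T=lambda *c:m(c,5,(290,140)); S=lambda *c:m(c,3.75,(130,100))
f=[plane("top",*T(*c),.018) for c in [(282,350),(491,362),(487,611),(265,602)]]
print("foot",*f,np.mean(f,0),sep="\n");print([np.linalg.norm(f[i]-f[i-1]) for i in range(4)])
f=[plane("scene",*S(*c),.018) for c in [(155,222),(268,262),(203,378),(82,334)]]
print("footS",*f,np.mean(f,0),sep="\n");print([np.linalg.norm(f[i]-f[i-1]) for i in range(4)])
print("post top",tri(S(90,71),T(596,443)),plane("top",*T(596,443),.303),plane("scene",*S(90,71),.303))
print("ring",tri(S(222,152),T(319,436)))
print("barrel rear",tri(S(154,112),T(472,437)))
print("jar lid",tri(S(252,469),T(102,149)))
print("flask c",plane("top",*T(302,125),.01))
```

```text
cab top(top)
[0.8554 0.3172 0.085 ]
[ 0.9092 -0.0063  0.085 ]
[ 0.6686 -0.047   0.085 ]
[0.615  0.2751 0.085 ]
[np.float64(0.24408831755347193), np.float64(0.3278804698845122), np.float64(0.24403584018499808), np.float64(0.3264896059063076)]
cab(scene) order BR?
[ 0.9119 -0.0022  0.085 ]
[0.8575 0.3209 0.085 ]
[0.6158 0.2766 0.085 ]
[ 0.6684 -0.0392  0.085 ]
handle [array([0.5797, 0.1701, 0.047 ]), array([0.6018, 0.0453, 0.047 ])] [0.5908 0.1077 0.047 ] [array([0.6037, 0.0498, 0.047 ]), array([0.5838, 0.1706, 0.047 ])] [0.5937 0.1102 0.047 ]
0.12679595548642922 10.059083876148321
0.12241419800799415 -170.68088850530904
foot
[ 0.6016 -0.3258  0.018 ]
[ 0.5957 -0.4418  0.018 ]
[ 0.4592 -0.4354  0.018 ]
[ 0.4636 -0.314   0.018 ]
[ 0.53   -0.3793  0.018 ]
[np.float64(0.13847493140180658), np.float64(0.11620561085574875), np.float64(0.1366445390770646), np.float64(0.12152604170141307)]
footS
[ 0.4623 -0.4292  0.018 ]
[ 0.4697 -0.3114  0.018 ]
[ 0.6027 -0.315   0.018 ]
[ 0.5968 -0.436   0.018 ]
[ 0.5329 -0.3729  0.018 ]
[np.float64(0.13470702893014197), np.float64(0.11800241395291321), np.float64(0.1331192812196764), np.float64(0.12115990726855547)]
post top (array([ 0.5285, -0.3999,  0.2976]), np.float64(0.003309675332338802)) [ 0.5286 -0.3997  0.303 ] [ 0.5326 -0.3947  0.303 ]
ring (array([ 0.5348, -0.2936,  0.2516]), np.float64(0.0017233939098965062))
barrel rear (array([ 0.532 , -0.3519,  0.2735]), np.float64(0.008204226511741252))
jar lid (array([ 0.6998, -0.2188,  0.0808]), np.float64(0.0025651878854227477))
flask c [ 0.7305 -0.3415  0.01  ]
```

Run:
```python
from h import *
s=cv2.imread("pics/scene0.png");t=cv2.imread("pics/top0.png")
crop(s,"s0c2",(145,110,205,155),12)
crop(t,"t0c2",(340,205,420,250),9)
```

```text
(no output)
```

View pics/s0c2.png

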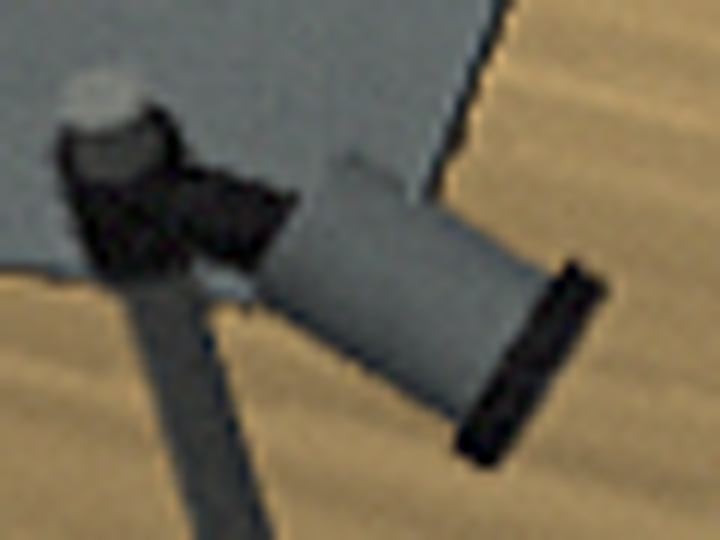

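View pics/t0c2.png

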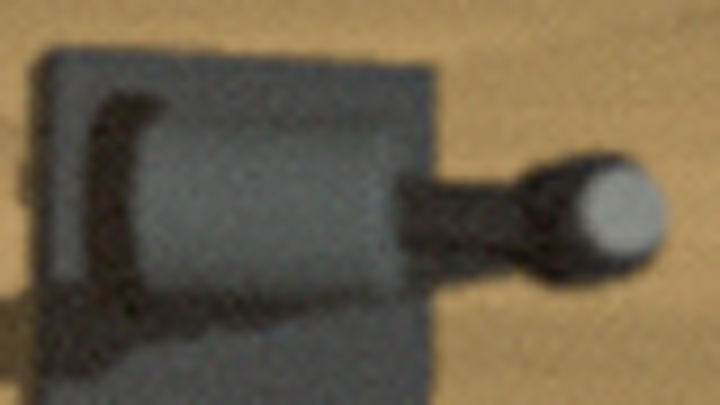

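Run:
```python
from h import *
m=lambda c:((c[0]+.5)/12-.5+145,(c[1]+.5)/12-.5+110)
a=np.radians(87.2);n=np.array([-np.sin(a),np.cos(a),0])  # plane normal
d=np.array([np.cos(a),np.sin(a),0])
for px in (.530,.5335,.537):
    P=np.array([px,-.331,.27]);out=[]
    for c in [(302,228),(503,343),(513,353),(548,379)]:
        o,r=ray("scene",*m(c)); q=o+r*((P-o)@n)/(r@n); out.append(((q-P)@d,q[2]))
    out=np.array(out);k=np.polyfit(out[:,0],out[:,1],1);print(px,out,np.degrees(np.arctan(k[0])),k[1])
```

```text
0.53 [[-0.0211  0.2731]
 [ 0.0296  0.2536]
 [ 0.0319  0.2509]
 [ 0.0404  0.2452]] -23.304753817718833 0.2643983903255084
0.5335 [[-0.0183  0.2779]
 [ 0.0321  0.2585]
 [ 0.0343  0.2559]
 [ 0.0428  0.2501]] -23.304753817718886 0.2703934182103056
0.537 [[-0.0156  0.2827]
 [ 0.0345  0.2634]
 [ 0.0368  0.2608]
 [ 0.0452  0.2551]] -23.30475381771889 0.276388446095103
```

Request:
step_arm([
  {"grip":0.36,"spin":-6.65},
  {"grip":0.36,"spin":-6.65},
  {"grip":0.36,"spin":-6.65},
  {"grip":0.36,"spin":-6.65},
  {"grip":0.36,"spin":-6.65},
  {"grip":0.36,"spin":-6.65},
  {"grip":0.36,"spin":-6.65},
  {"grip":0.36,"spin":-6.65},
  {"grip":0.36,"spin":-6.65},
  {"grip":0.36,"spin":-6.65},
  {"grip":0.36,"spin":-6.65},
  {"grip":0.36,"spin":-6.65},
  {"grip":0.36,"spin":-6.65},
  {"grip":0.36},
  {"grip":0.36},
])

```text
schema error: expected keys grip, slide, spin
```

Request:
step_arm([
  {"grip":0.36,"slide":[0,0,0],"spin":-6.65},
  {"grip":0.36,"slide":[0,0,0],"spin":-6.65},
  {"grip":0.36,"slide":[0,0,0],"spin":-6.65},
  {"grip":0.36,"slide":[0,0,0],"spin":-6.65},
  {"grip":0.36,"slide":[0,0,0],"spin":-6.65},
  {"grip":0.36,"slide":[0,0,0],"spin":-6.65},
  {"grip":0.36,"slide":[0,0,0],"spin":-6.65},
  {"grip":0.36,"slide":[0,0,0],"spin":-6.65},
  {"grip":0.36,"slide":[0,0,0],"spin":-6.65},
  {"grip":0.36,"slide":[0,0,0],"spin":-6.65},
  {"grip":0.36,"slide":[0,0,0],"spin":-6.65},
  {"grip":0.36,"slide":[0,0,0],"spin":-6.65},
  {"grip":0.36,"slide":[0,0,0],"spin":-6.65},
  {"grip":0.36,"slide":[0,0,0],"spin":0},
  {"grip":0.36,"slide":[0,0,0],"spin":0},
])

```text
time_s: 1.35
ee_pos: [0.1258, -0.5353, 0.2052]
eef_rot: [-1.57, 0.0, 0.165]
force: [0.1, 0.4, 1.2]
grip_width: 0.0301
```

Request:
step_arm([
  {"grip":0.36,"slide":[0.0237,0,0.0232],"spin":0},
  {"grip":0.36,"slide":[0.0237,0,0.0232],"spin":0},
  {"grip":0.36,"slide":[0.0237,0,0.0232],"spin":0},
  {"grip":0.36,"slide":[0.0237,0,0.0232],"spin":0},
  {"grip":0.36,"slide":[0.0237,0,0.0232],"spin":0},
  {"grip":0.36,"slide":[0.0237,0,0.0232],"spin":0},
  {"grip":0.36,"slide":[0.0237,0,0.0232],"spin":0},
  {"grip":0.36,"slide":[0.0237,0,0.0232],"spin":0},
  {"grip":0.36,"slide":[0.0237,0,0.0232],"spin":0},
  {"grip":0.36,"slide":[0.0237,0,0.0232],"spin":0},
  {"grip":0.36,"slide":[0.0237,0,0.0232],"spin":0},
  {"grip":0.36,"slide":[0.0237,0,0.0232],"spin":0},
  {"grip":0.36,"slide":[0.0237,0,0.0232],"spin":0},
  {"grip":0.36,"slide":[0.0237,0,0.0232],"spin":0},
  {"grip":0.36,"slide":[0.0237,0,0.0232],"spin":0},
  {"grip":0.36,"slide":[0.0237,0,0.0232],"spin":0},
  {"grip":0.36,"slide":[0.0237,0,0.0232],"spin":0},
  {"grip":0.36,"slide":[0.0237,0,0.0232],"spin":0},
  {"grip":0.36,"slide":[0,0,0],"spin":0},
  {"grip":0.36,"slide":[0,0,0],"spin":0},
])

```text
time_s: 3.02
ee_pos: [0.4764, -0.051, 0.205]
eef_rot: [-1.571, 0.001, 0.168]
force: [-0.2, -0.9, 0.3]
grip_width: 0.0302
```

Request:
step_arm([
  {"grip":0.36,"slide":[0.0235,0,0.0231],"spin":0},
  {"grip":0.36,"slide":[0.0235,0,0.0231],"spin":0},
  {"grip":0.36,"slide":[0.0235,0,0.0231],"spin":0},
  {"grip":0.36,"slide":[0.0235,0,0.0231],"spin":0},
  {"grip":0.36,"slide":[0.0235,0,0.0231],"spin":0},
  {"grip":0.36,"slide":[0.0235,0,0.0231],"spin":0},
  {"grip":0.36,"slide":[0,0.025,0],"spin":0},
  {"grip":0.36,"slide":[0,0.025,0],"spin":0},
  {"grip":0.36,"slide":[0,0.025,0],"spin":0},
  {"grip":0.36,"slide":[0,0.025,0],"spin":0},
  {"grip":0.36,"slide":[0,0.02,0],"spin":0},
  {"grip":0.36,"slide":[0,0,0],"spin":0},
])

```text
time_s: 4.02
ee_pos: [0.5898, 0.1067, 0.0815]
eef_rot: [-1.571, 0.007, 0.165]
force: [-0.1, 0.5, -0.4]
grip_width: 0.0302
```

Run:
```python
from h import *
o=get_obs();print(o["ee_pos"],o["eef_rot"],proj("scene",o["ee_pos"]),proj("scene",[.592,.109,.047]))
snap("scene","s1",(230,180,380,340),4*.9)
```

```text
[0.5898 0.1067 0.0815] [-1.5706  0.0065  0.1653] [312.5061 225.8871] [311.7194 232.1464]
```

View pics/s1.png

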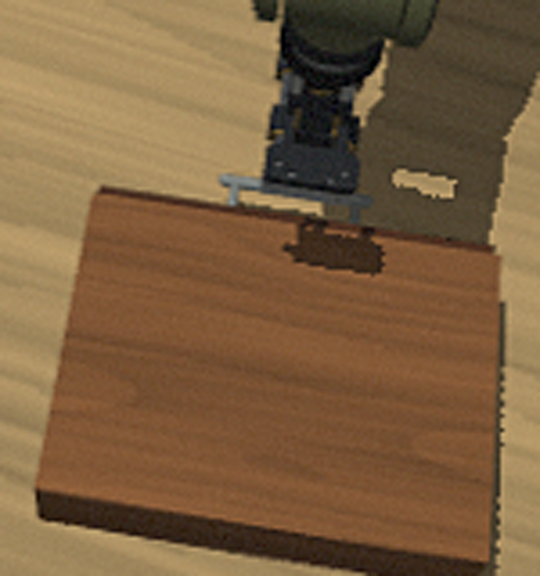

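Request:
step_arm([
  {"grip":0.36,"slide":[0.001,0.02,0.001],"spin":0},
  {"grip":0.36,"slide":[0,0.015,0],"spin":0},
  {"grip":0.36,"slide":[0,0.015,0],"spin":0},
  {"grip":0.36,"slide":[0,0,0],"spin":0},
  {"grip":0.36,"slide":[0,0,0],"spin":0},
], force=20)

```text
time_s: 4.48
ee_pos: [0.5931, 0.109, 0.0368]
eef_rot: [-1.571, -0.001, 0.167]
force: [0.7, -0.8, 0.7]
grip_width: 0.0302
```

Request:
step_arm([
  {"grip":0.36,"slide":[0,0.006,0],"spin":0},
  {"grip":1,"slide":[0,0,0],"spin":0},
  {"grip":1,"slide":[0,0,0],"spin":0},
  {"grip":1,"slide":[0,0,0],"spin":0},
  {"grip":1,"slide":[0,0,0],"spin":0},
  {"grip":1,"slide":[0,0,0],"spin":0},
  {"grip":1,"slide":[0,0,0],"spin":0},
], force=20)

```text
time_s: 5.07
ee_pos: [0.593, 0.1095, 0.03]
eef_rot: [-1.571, -0.001, 0.169]
force: [-0.7, -0.4, 4.3]
grip_width: 0.0101
```

Request:
step_arm([
  {"grip":1,"slide":[-0.006,0,0],"spin":0},
  {"grip":1,"slide":[-0.015,0,0],"spin":0},
  {"grip":1,"slide":[-0.015,0,0],"spin":0},
  {"grip":1,"slide":[-0.015,0,0],"spin":0},
  {"grip":1,"slide":[-0.015,0,0],"spin":0},
  {"grip":1,"slide":[-0.015,0,0],"spin":0},
  {"grip":1,"slide":[-0.015,0,0],"spin":0},
  {"grip":1,"slide":[-0.015,0,0],"spin":0},
  {"grip":1,"slide":[-0.015,0,0],"spin":0},
  {"grip":1,"slide":[-0.015,0,0],"spin":0},
  {"grip":1,"slide":[-0.015,0,0],"spin":0},
  {"grip":1,"slide":[-0.009,0,0],"spin":0},
  {"grip":1,"slide":[0,0,0],"spin":0},
  {"grip":1,"slide":[0,0,0],"spin":0},
  {"grip":1,"slide":[0,0,0],"spin":0},
])

```text
time_s: 6.32
ee_pos: [0.4299, 0.0818, 0.03]
eef_rot: [-1.571, -0.001, 0.169]
force: [-1.4, 0.3, 8.2]
grip_width: 0.0107
```

Request:
step_arm([
  {"grip":0.36,"slide":[0,0,0],"spin":0},
  {"grip":0.36,"slide":[0,0,0],"spin":0},
  {"grip":0.36,"slide":[0,0,0],"spin":0},
  {"grip":0.36,"slide":[0,0,0],"spin":0},
  {"grip":0.36,"slide":[0,-0.02,0],"spin":0},
  {"grip":0.36,"slide":[0,-0.03,0],"spin":0},
  {"grip":0.36,"slide":[0,-0.03,0],"spin":0},
  {"grip":0.36,"slide":[0,-0.03,0],"spin":0},
  {"grip":0.36,"slide":[0,-0.03,0],"spin":0},
  {"grip":0.36,"slide":[0,-0.03,0],"spin":0},
  {"grip":0.36,"slide":[-0.02,0,0],"spin":6.9},
  {"grip":0.36,"slide":[0,0,0],"spin":6.9},
  {"grip":0.36,"slide":[0,0,0],"spin":6.9},
  {"grip":0.36,"slide":[0,0,0],"spin":6.9},
  {"grip":0.36,"slide":[0,0,0],"spin":6.9},
  {"grip":0.36,"slide":[0,0,0],"spin":6.9},
  {"grip":0.36,"slide":[0,0,0],"spin":6.9},
  {"grip":0.36,"slide":[0,0,0],"spin":6.9},
  {"grip":0.36,"slide":[0,0,0],"spin":6.9},
  {"grip":0.36,"slide":[0,0,0],"spin":6.9},
])

```text
time_s: 7.98
ee_pos: [0.4101, 0.0783, 0.1992]
eef_rot: [-1.571, 0.0, -1.041]
force: [-0.4, -0.2, -0.2]
grip_width: 0.0301
```

Request:
step_arm([
  {"grip":0.1,"slide":[0,0,0],"spin":6.9},
  {"grip":0.1,"slide":[0,0,0],"spin":6.9},
  {"grip":0.1,"slide":[0,0,0],"spin":6.9},
  {"grip":0.1,"slide":[0,0,0],"spin":0},
  {"grip":0.1,"slide":[0,0,0],"spin":0},
])

```text
time_s: 8.4
ee_pos: [0.4102, 0.0783, 0.1993]
eef_rot: [-1.571, 0.0, -1.393]
force: [0.3, 0.0, 0.5]
grip_width: 0.0422
```

Run:
```python
from h import *
snap("scene","s2",(210,160,390,310),4)
snap("top","t2",(90,80,290,280),3)
```

```text
(no output)
```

View pics/s2.png

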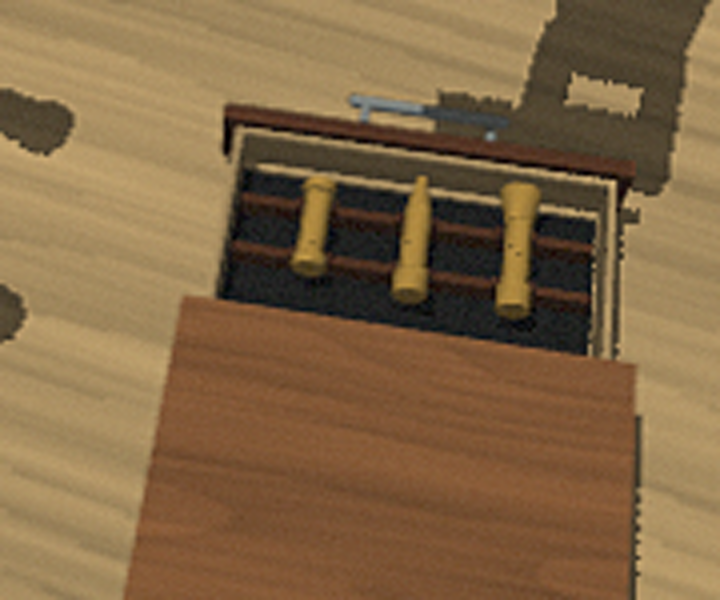

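View pics/t2.png

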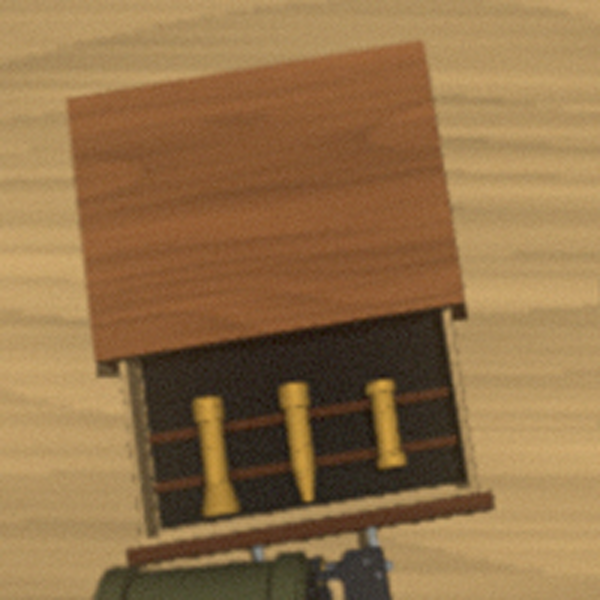

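Run:
```python
from h import *
T=lambda c:((c[0]+.5)/3-.5+90,(c[1]+.5)/3-.5+80)
S=lambda c:((c[0]+.5)/4-.5+210,(c[1]+.5)/4-.5+160)
for n,z in(("mouth edge top",.068),("tail",.065)):pass
for st in [((521,188),(221,512)),((511,308),(208,400)),((518,245),(213,455))]:
    print(tri(S(st[0]),T(st[1])),plane("top",*T(st[1]),.06),plane("scene",*S(st[0]),.06))
print(get_obs()["ee_pos"],get_obs()["eef_rot"])
for P in([.538,.179,.052],[.4828,.1695,.052],[.585,.187,.052]):
  p=proj("top",P);q=proj("scene",P);print((p-[90,80]+.5)*3-.5,(q-[210,160]+.5)*4-.5)
```

```text
(array([0.4838, 0.1673, 0.0591]), np.float64(0.0027803112505914588)) [0.4842 0.1658 0.06  ] [0.4838 0.1686 0.06  ]
(array([0.5838, 0.1847, 0.0511]), np.float64(0.0027992182784855354)) [0.5832 0.1812 0.06  ] [0.5882 0.1857 0.06  ]
(array([0.5339, 0.1767, 0.0587]), np.float64(0.0032126166675133837)) [0.5343 0.1748 0.06  ] [0.5341 0.1782 0.06  ]
[0.4103 0.0783 0.1994] [-1.5709  0.     -1.3928]
[210.5295 451.4122] [516.1034 254.6145]
[218.7843 513.7328] [520.6149 192.5416]
[203.7643 398.9751] [511.9107 309.7264]
```

Request:
step_arm([
  {"grip":0.1,"slide":[0,0,0],"spin":0.6},
  {"grip":0.1,"slide":[-0.0128,0,0.0238],"spin":0},
  {"grip":0.1,"slide":[-0.0128,0,0.0238],"spin":0},
  {"grip":0.1,"slide":[-0.0128,0,0.0238],"spin":0},
  {"grip":0.1,"slide":[-0.0128,0,0.0238],"spin":0},
  {"grip":0.1,"slide":[-0.0128,0,0.0238],"spin":0},
  {"grip":0.1,"slide":[-0.0128,0,0.0238],"spin":0},
  {"grip":0.1,"slide":[0,0.025,0],"spin":0},
  {"grip":0.1,"slide":[0,0.025,0],"spin":0},
  {"grip":0.1,"slide":[0,0.025,0],"spin":0},
  {"grip":0.1,"slide":[0,0.025,0],"spin":0},
  {"grip":0.1,"slide":[0,0,0],"spin":0},
  {"grip":0.1,"slide":[0,0,0],"spin":0},
  {"grip":0.1,"slide":[0,0,0],"spin":0},
])

```text
time_s: 9.67
ee_pos: [0.5394, 0.1775, 0.101]
eef_rot: [-1.569, 0.0, -1.407]
force: [-0.1, 0.2, -0.0]
grip_width: 0.0422
```

Run:
```python
from h import *
snap("scene","s3",(260,140,390,270),5*.9)
snap("top","t3",(90,170,240,290),5)
```

```text
(no output)
```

View pics/s3.png

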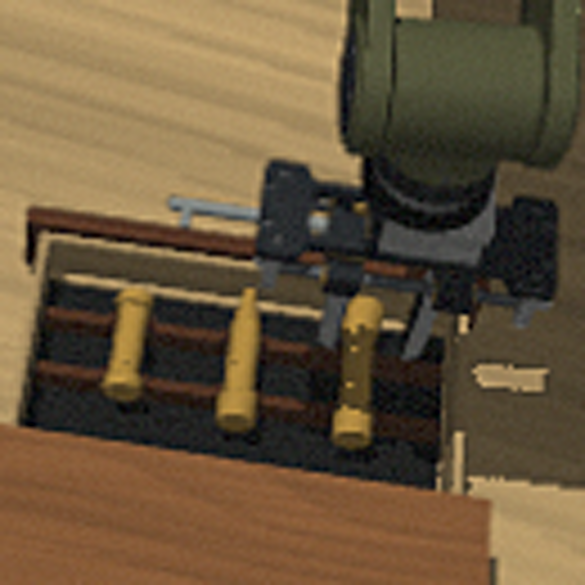

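View pics/t3.png

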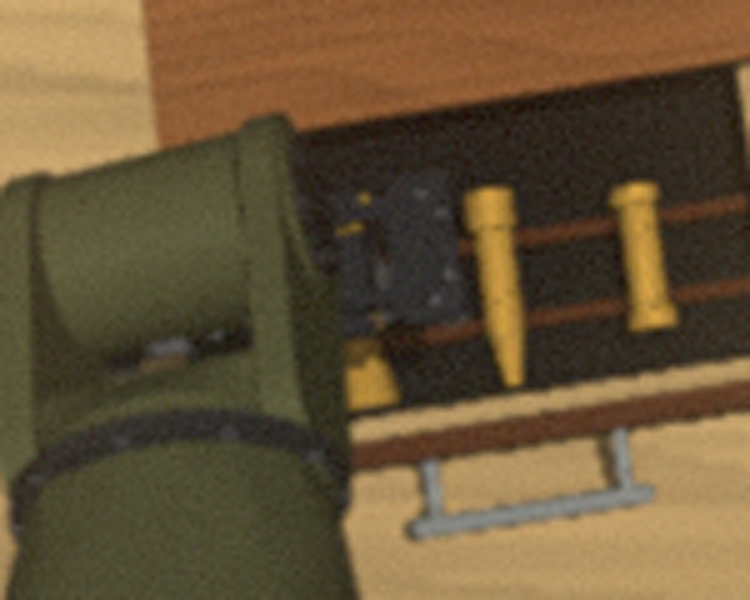

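Request:
step_arm([
  {"grip":0.1,"slide":[0,0.02,-0.001],"spin":0},
  {"grip":0.1,"slide":[0,0.02,0],"spin":0},
  {"grip":0.1,"slide":[0,0.015,0],"spin":0},
  {"grip":0.1,"slide":[0,0.013,0],"spin":0},
  {"grip":0.1,"slide":[0,0,0],"spin":0},
  {"grip":0.1,"slide":[0,0,0],"spin":0},
  {"grip":0.1,"slide":[0,0,0],"spin":0},
], force=25)

```text
time_s: 10.35
ee_pos: [0.5385, 0.1774, 0.033]
eef_rot: [-1.569, 0.0, -1.407]
force: [-0.1, 0.4, -0.9]
grip_width: 0.0426
```

Request:
step_arm([
  {"grip":1,"slide":[0,0,0],"spin":0},
  {"grip":1,"slide":[0,0,0],"spin":0},
  {"grip":1,"slide":[0,0,0],"spin":0},
  {"grip":1,"slide":[0,0,0],"spin":0},
  {"grip":1,"slide":[0,0,0],"spin":0},
  {"grip":1,"slide":[0,0,0],"spin":0},
  {"grip":1,"slide":[0,0,0],"spin":0},
  {"grip":1,"slide":[0,0,0],"spin":0},
], force=25)

```text
time_s: 11.02
ee_pos: [0.5379, 0.1773, 0.0318]
eef_rot: [-1.57, 0.0, -1.407]
force: [-1.1, 0.2, 5.0]
grip_width: 0.0193
```

Request:
step_arm([
  {"grip":1,"slide":[0,-0.01,0],"spin":0},
  {"grip":1,"slide":[0,-0.02,0],"spin":0},
  {"grip":1,"slide":[0,-0.03,0],"spin":0},
  {"grip":1,"slide":[0,-0.03,0],"spin":0},
  {"grip":1,"slide":[0,-0.03,0],"spin":0},
  {"grip":1,"slide":[0,-0.02,0],"spin":0},
  {"grip":1,"slide":[0,-0.01,0],"spin":0},
  {"grip":1,"slide":[0,0,0],"spin":0},
  {"grip":1,"slide":[0,0,0],"spin":0},
  {"grip":1,"slide":[0,0,0],"spin":0},
])

```text
time_s: 11.85
ee_pos: [0.5371, 0.177, 0.1797]
eef_rot: [-1.574, -0.0, -1.407]
force: [-0.5, -0.5, -1.0]
grip_width: 0.0191
```

Request:
step_arm([
  {"grip":1,"slide":[0,0,0],"spin":-6.94},
  {"grip":1,"slide":[0,0,0],"spin":-6.94},
  {"grip":1,"slide":[0,0,0],"spin":-6.94},
  {"grip":1,"slide":[0,0,0],"spin":-6.94},
  {"grip":1,"slide":[0,0,0],"spin":-6.94},
  {"grip":1,"slide":[0,0,0],"spin":-6.94},
  {"grip":1,"slide":[0,0,0],"spin":-6.94},
  {"grip":1,"slide":[0,0,0],"spin":-6.94},
  {"grip":1,"slide":[0,0,0],"spin":-6.94},
  {"grip":1,"slide":[0,0,0],"spin":-6.94},
  {"grip":1,"slide":[0,0,0],"spin":-6.94},
  {"grip":1,"slide":[0,0,0],"spin":-6.94},
  {"grip":1,"slide":[0,0,0],"spin":-6.94},
  {"grip":1,"slide":[0,0,0],"spin":0},
  {"grip":1,"slide":[0,0,0],"spin":0},
])

```text
time_s: 13.1
ee_pos: [0.5373, 0.1771, 0.1802]
eef_rot: [-1.571, 0.002, 0.164]
force: [0.4, -0.3, -2.1]
grip_width: 0.0192
```

Run:
```python
from h import *
snap("scene","s4",(230,140,400,290),4)
snap("top","t4",(70,150,250,290),4)
```

View pics/s4.png

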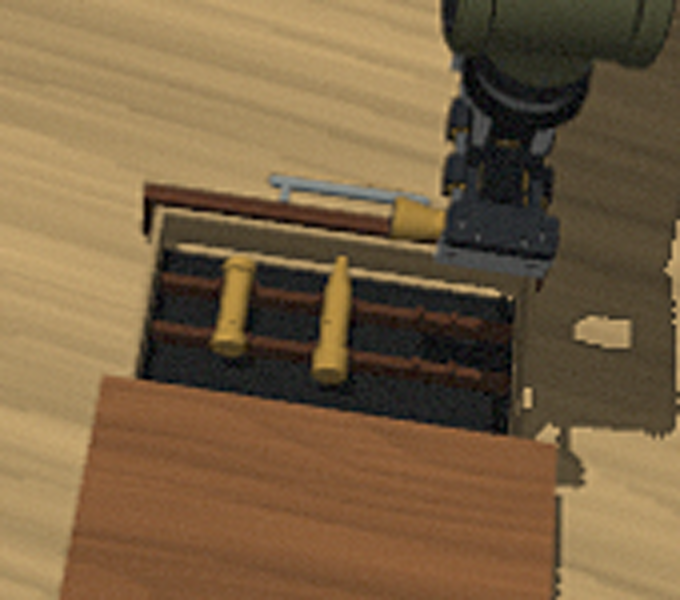

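View pics/t4.png

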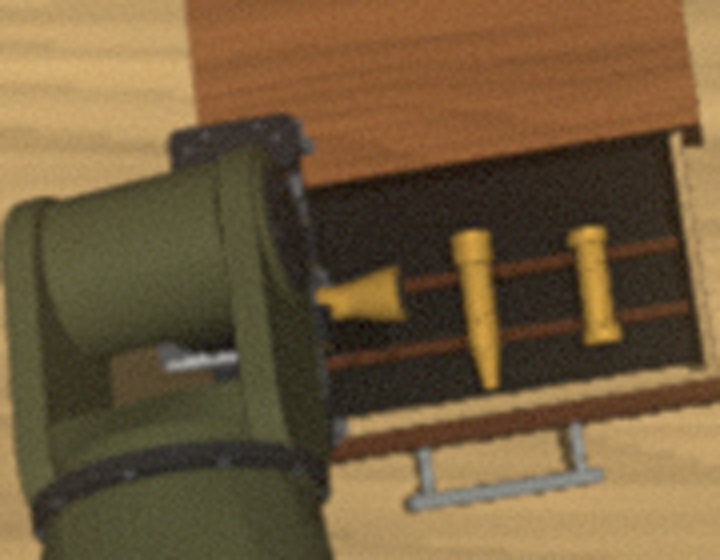

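Request:
step_arm([
  {"grip":1,"slide":[0.016,0,0.0158],"spin":0},
  {"grip":1,"slide":[0.016,0,0.0158],"spin":0},
  {"grip":1,"slide":[0.016,0,0.0158],"spin":0},
  {"grip":1,"slide":[0.016,0,0.0158],"spin":0},
  {"grip":1,"slide":[0.016,0,0.0158],"spin":0},
  {"grip":1,"slide":[0.016,0,0.0158],"spin":0},
  {"grip":1,"slide":[0.016,0,0.0158],"spin":0},
  {"grip":1,"slide":[0.016,0,0.0158],"spin":0},
  {"grip":1,"slide":[0,0.02,0],"spin":0},
  {"grip":1,"slide":[0,0.03,0],"spin":0},
  {"grip":1,"slide":[0,0.02,0],"spin":0},
  {"grip":1,"slide":[0,0.015,0],"spin":0},
  {"grip":1,"slide":[0,0,0],"spin":0},
  {"grip":1,"slide":[0,0,0],"spin":0},
  {"grip":1,"slide":[0,0,0],"spin":0},
])

```text
time_s: 14.45
ee_pos: [0.6434, 0.3234, 0.0978]
eef_rot: [-1.57, -0.002, 0.166]
force: [-0.1, -0.0, -1.4]
grip_width: 0.0193
```

Run:
```python
from h import *
print(get_obs()["ee_pos"],get_obs()["force"])
snap("scene","s5",(290,170,400,270),6)
snap("top","t5",(70,90,220,210),5)
```

```text
[0.6434 0.3234 0.0978] [-0.0937 -0.0197 -1.3767]
```

View pics/s5.png

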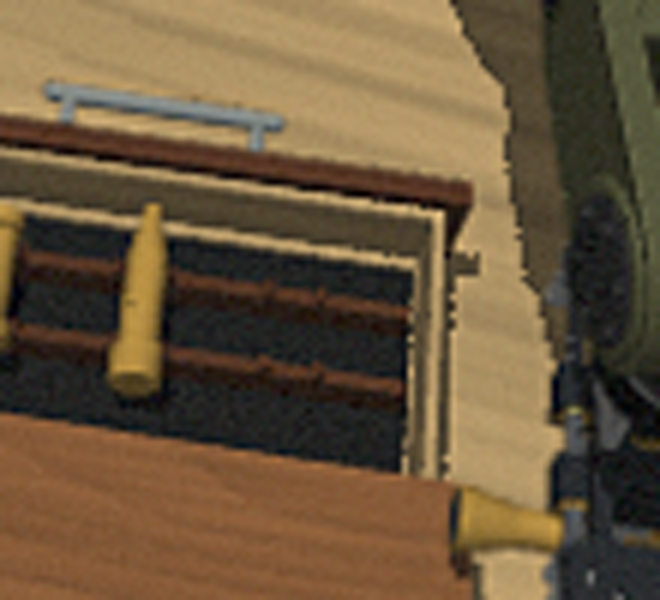

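View pics/t5.png

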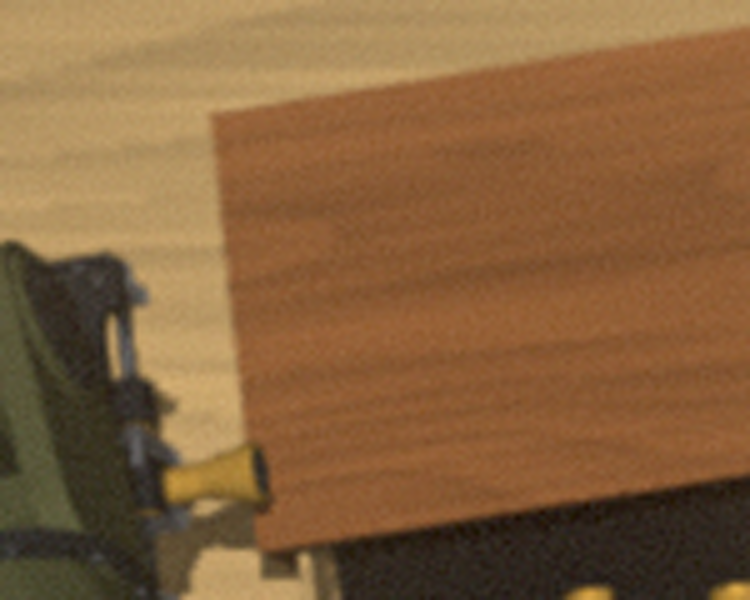

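Request:
step_arm([
  {"grip":1,"slide":[0,0,-0.006],"spin":0},
  {"grip":1,"slide":[0,0.006,0],"spin":0},
  {"grip":1,"slide":[0,0.006,0],"spin":0},
  {"grip":1,"slide":[0,0.005,0],"spin":0},
  {"grip":1,"slide":[0,0.005,0],"spin":0},
  {"grip":1,"slide":[0,0.005,0],"spin":0},
  {"grip":1,"slide":[0,0,0],"spin":0},
], force=15)

```text
time_s: 15.13
ee_pos: [0.6435, 0.3173, 0.0682]
eef_rot: [-1.571, 0.001, 0.168]
force: [0.4, 1.7, 1.0]
grip_width: 0.0194
```

Request:
step_arm([
  {"grip":1,"slide":[0,0.003,0],"spin":0},
  {"grip":1,"slide":[0,0.003,0],"spin":0},
  {"grip":1,"slide":[0,0,0],"spin":0},
  {"grip":1,"slide":[0,0,0],"spin":0},
], force=15)

```text
time_s: 15.47
ee_pos: [0.6438, 0.3173, 0.0634]
eef_rot: [-1.571, 0.0, 0.167]
force: [-0.2, 0.9, 1.1]
grip_width: 0.02
```

Run:
```python
from h import *
snap("scene","s6",(290,170,400,270),6)
snap("top","t6",(70,90,220,210),5)
```

```text
(no output)
```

View pics/s6.png

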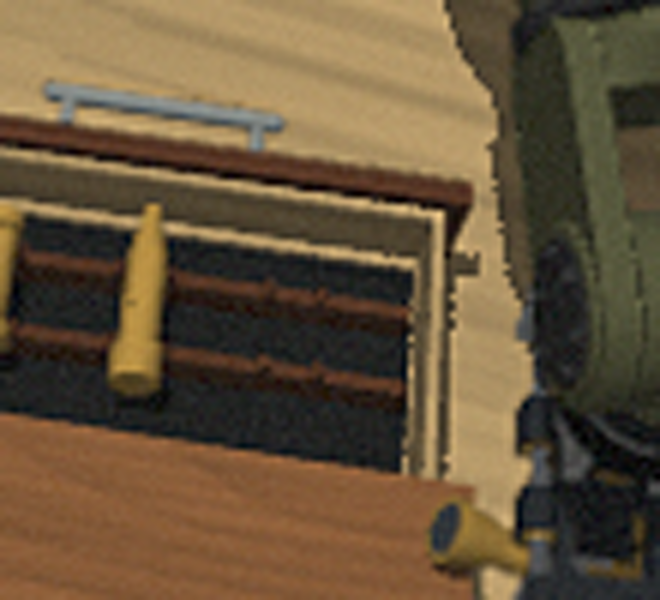

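View pics/t6.png

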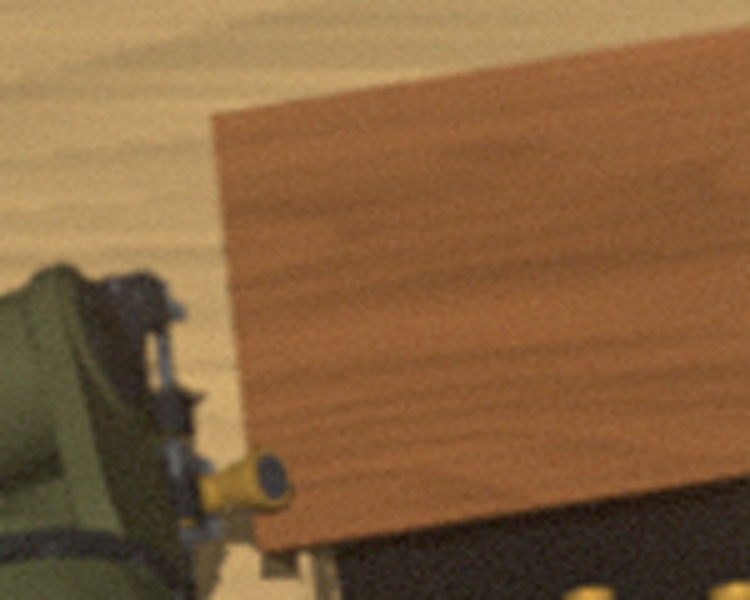

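Run:
```python
from h import *
S=((447+.5)/6-.5+290,(528+.5)/6-.5+170);T=((272+.5)/5-.5+70,(476+.5)/5-.5+90)
m,e=tri(S,T);g=get_obs()["ee_pos"]+[0,0,.019]
d=m-g;print(m,e,d,np.linalg.norm(d),np.degrees(np.arcsin(d[2]/.056)),np.degrees(np.arctan2(d[2],np.hypot(d[0],d[1]))))
# from known horizontal plane of ray with vertical plane of nozzle
for n,p in(("scene",S),("top",T)):
    a=.167+np.pi/2;nn=np.array([-np.sin(a),np.cos(a),0]);o,r=ray(n,*p);q=o+r*((g-o)@nn)/(r@nn);d=q-g;print(n,d,np.linalg.norm(d),np.degrees(np.arctan2(d[2],np.hypot(d[0],d[1]))))
```

```text
[0.6513 0.2685 0.1021] 0.003622609926140097 [ 0.0074 -0.0488  0.0196] 0.053105214884277094 20.516958513537922 21.690312211022093
scene [ 0.008  -0.0473  0.0221] 0.0528578431224436 24.71515832742213
top [ 0.0084 -0.0497  0.0167] 0.05306294224698218 18.361620848805238
```

Request:
step_arm([
  {"grip":1,"slide":[0,0.002,0],"spin":0},
  {"grip":1,"slide":[0,0,0],"spin":0},
  {"grip":1,"slide":[0,0,0],"spin":0},
  {"grip":1,"slide":[0,0,0],"spin":0},
], force=15)

```text
time_s: 15.9
ee_pos: [0.6439, 0.3172, 0.0615]
eef_rot: [-1.571, -0.0, 0.167]
force: [-0.9, 1.2, 1.6]
grip_width: 0.0197
```

Request:
step_arm([
  {"grip":1,"slide":[0,0,0],"spin":0},
  {"grip":1,"slide":[0,0,0],"spin":0},
  {"grip":1,"slide":[0,-0.01,0],"spin":0},
  {"grip":1,"slide":[0,-0.02,0],"spin":0},
  {"grip":1,"slide":[0,-0.03,0],"spin":0},
  {"grip":1,"slide":[0,-0.03,0],"spin":0},
  {"grip":1,"slide":[0,-0.02,0],"spin":0},
  {"grip":1,"slide":[0,-0.01,0],"spin":0},
  {"grip":1,"slide":[0,0,0],"spin":0},
  {"grip":1,"slide":[0,0,0],"spin":0},
], force=30)

```text
time_s: 16.73
ee_pos: [0.6437, 0.3171, 0.1806]
eef_rot: [-1.571, 0.001, 0.167]
force: [0.3, -0.6, -1.5]
grip_width: 0.019
```

Run:
```python
from h import *
snap("scene","s7",(290,150,400,250),6)
snap("top","t7",(60,90,210,210),5)
```

```text
(no output)
```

View pics/s7.png

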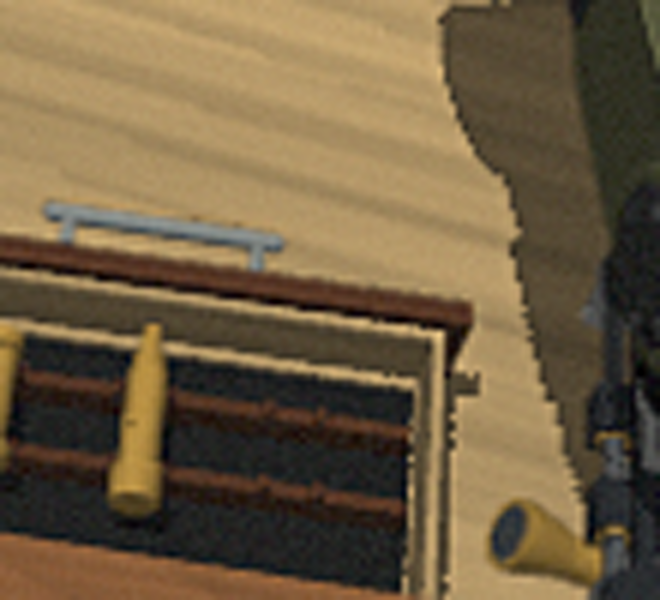

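View pics/t7.png

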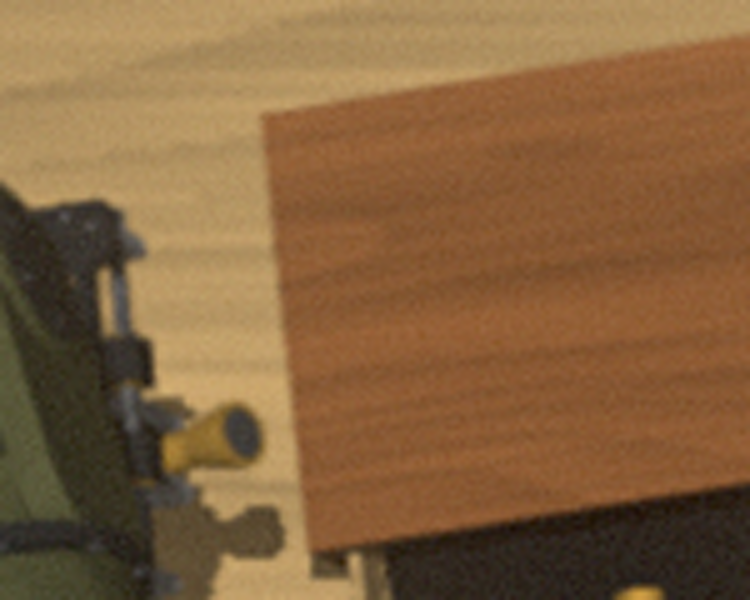

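Request:
step_arm([
  {"grip":1,"slide":[0,0,0],"spin":6.2},
  {"grip":1,"slide":[0,0,0],"spin":6.2},
  {"grip":1,"slide":[-0.0056,0,-0.015],"spin":0},
  {"grip":1,"slide":[-0.0056,0,-0.0294],"spin":0},
  {"grip":1,"slide":[-0.0056,0,-0.0294],"spin":0},
  {"grip":1,"slide":[-0.0056,0,-0.0294],"spin":0},
  {"grip":1,"slide":[-0.0056,0,-0.0294],"spin":0},
  {"grip":1,"slide":[-0.0056,0,-0.0294],"spin":0},
  {"grip":1,"slide":[-0.0056,0,-0.0294],"spin":0},
  {"grip":1,"slide":[-0.0056,0,-0.0294],"spin":0},
  {"grip":1,"slide":[-0.0056,0,-0.0294],"spin":0},
  {"grip":1,"slide":[-0.0056,0,-0.0294],"spin":0},
  {"grip":1,"slide":[-0.0056,0,-0.0294],"spin":0},
  {"grip":1,"slide":[-0.0056,0,-0.0294],"spin":0},
  {"grip":1,"slide":[-0.0056,0,-0.0294],"spin":0},
  {"grip":1,"slide":[-0.0056,0,-0.0294],"spin":0},
  {"grip":1,"slide":[0,0,-0.015],"spin":0},
  {"grip":1,"slide":[0,0,0],"spin":0},
  {"grip":1,"slide":[0,0,0],"spin":0},
])

```text
time_s: 18.42
ee_pos: [0.5449, -0.0908, 0.1804]
eef_rot: [-1.57, 0.002, -0.05]
force: [-0.8, 0.1, -1.3]
grip_width: 0.0192
```

Run:
```python
from h import *
print(get_obs()["ee_pos"],get_obs()["eef_rot"])
snap("scene","s8",(140,90,290,210),5)
snap("top","t8",(260,150,420,270),4.5)
```

```text
[ 0.5449 -0.0908  0.1804] [-1.5703  0.0018 -0.0504]
```

View pics/s8.png

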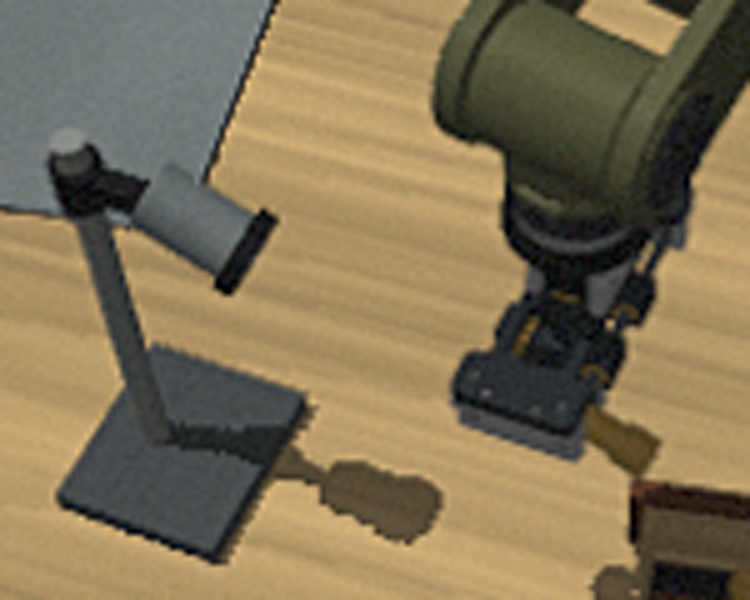

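View pics/t8.png

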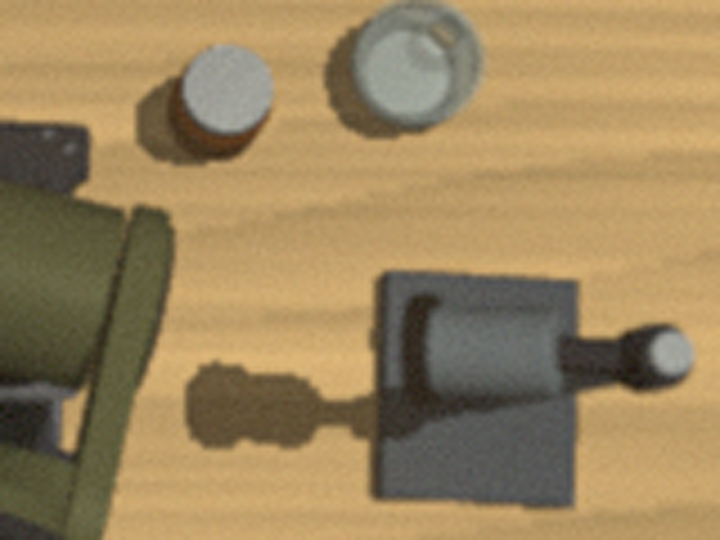

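Run:
```python
from h import *
S=((512+.5)/6-.5+290,(537+.5)/6-.5+150);T=((242+.5)/5-.5+60,(434+.5)/5-.5+90)
g=np.array([.6437,.3171,.1996]);m,e=tri(S,T);d=m-g
print(d,e,np.linalg.norm(d),np.degrees(np.arctan2(d[2],np.hypot(d[0],d[1]))))
g=get_obs()["ee_pos"]+[0,0,.019]
a=np.pi/2-.05;nn=np.array([-np.sin(a),np.cos(a),0]);Q=[]
for c in [(592,424),(650,456.5)]:
    p=((c[0]+.5)/5-.5+140,(c[1]+.5)/5-.5+90)
    o,r=ray("scene",*p);q=o+r*((g-o)@nn)/(r@nn);Q.append(q);d=q-g;print(d,np.linalg.norm(d),np.degrees(np.arctan2(d[2],np.hypot(d[0],d[1]))))
d=Q[1]-Q[0];print(np.degrees(np.arctan2(d[2],np.hypot(d[0],d[1]))))
import itertools
for t in (20,24,28):
  t=np.radians(t);f=np.array([np.cos(a)*np.cos(t),np.sin(a)*np.cos(t),-np.sin(t)])
  for L in(-.056,.028,.048):
    p=proj("scene",g+f*L);print(np.degrees(t),L,(p-[140,90]+.5)*5-.5)
```

```text
[ 0.007  -0.0468  0.0175] 0.0035369340864410347 0.050451681530958366 20.277040810940672
[ 0.0005  0.0098 -0.0022] 0.010031126324849976 -12.729628367521876
[ 0.0023  0.0455 -0.015 ] 0.048000144510608474 -18.26236111289577
-19.719688082879035
20.0 -0.056 [490.1231 368.0044]
20.0 0.028 [618.7841 440.4827]
20.0 0.048 [649.1543 457.607 ]
24.000000000000004 -0.056 [492.2579 364.913 ]
24.000000000000004 0.028 [617.5452 441.9081]
24.000000000000004 0.048 [646.9625 460.0019]
28.0 -0.056 [494.8174 362.0572]
28.0 0.028 [616.1089 443.2058]
28.0 0.048 [644.439  462.1749]
```

Run:
```python
from h import *
im=cv2.imread("pics/s8_raw.png");crop(im,"s8z",(245,160,285,195),18)
```

```text
(no output)
```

View pics/s8z.png

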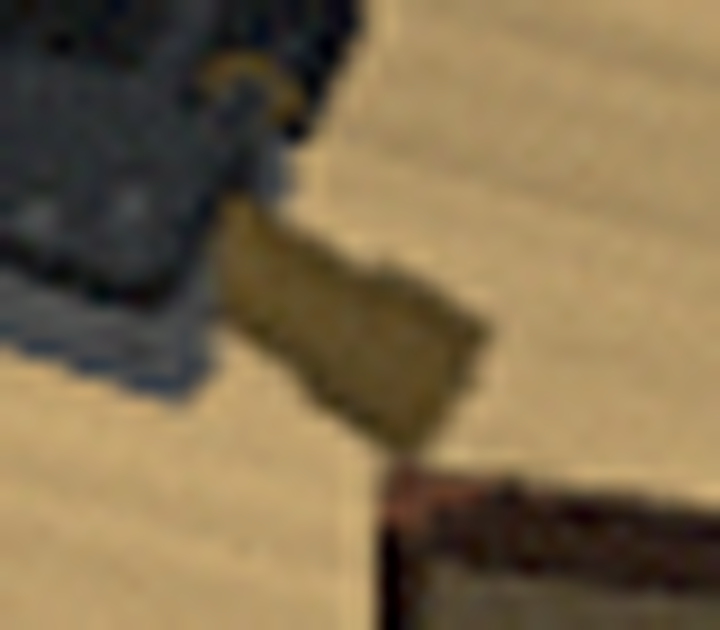

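Request:
step_arm([
  {"grip":1,"slide":[0,0.003,-0.009],"spin":0},
  {"grip":1,"slide":[0,0.0028,-0.012],"spin":0},
  {"grip":1,"slide":[0,0.0028,-0.012],"spin":0},
  {"grip":1,"slide":[0,0.0028,-0.012],"spin":0},
  {"grip":1,"slide":[0,0,-0.0087],"spin":0},
  {"grip":1,"slide":[0,0,0],"spin":0},
  {"grip":1,"slide":[0,0,0],"spin":0},
  {"grip":1,"slide":[0,0,0],"spin":0},
  {"grip":1,"slide":[0,0,0],"spin":0},
])

```text
time_s: 19.27
ee_pos: [0.5428, -0.1439, 0.1702]
eef_rot: [-1.571, -0.0, -0.049]
force: [-0.2, 0.6, -0.8]
grip_width: 0.0197
```

Run:
```python
from h import *
print(get_obs()["ee_pos"],get_obs()["eef_rot"])
snap("scene","s9",(140,90,290,210),5)
snap("top","t9",(240,150,400,270),4.5)
P=np.array([.5335,-.331,.27]);t=np.radians(24.3);a=np.radians(87.2);f=np.array([np.cos(a)*np.cos(t),np.sin(a)*np.cos(t),-np.sin(t)])
for L in(.05,.15,.206,.254):
  p=proj("scene",P+f*L);q=proj("top",P+f*L);print(L,P+f*L,(p-[140,90]+.5)*5-.5,(q-[240,150]+.5)*4.5-.5)
```

```text
[ 0.5428 -0.1439  0.1702] [-1.5708 -0.0002 -0.0486]
0.05 [ 0.5357 -0.2855  0.2494] [257.5318 259.8411] [492.7842 346.2959]
0.15 [ 0.5402 -0.1945  0.2083] [407.7055 351.8664] [298.2629 342.8353]
0.206 [ 0.5427 -0.1435  0.1852] [490.3321 402.5449] [196.0231 340.9457]
0.254 [ 0.5448 -0.0998  0.1655] [560.2417 445.4485] [112.033  339.3575]
```

View pics/s9.png

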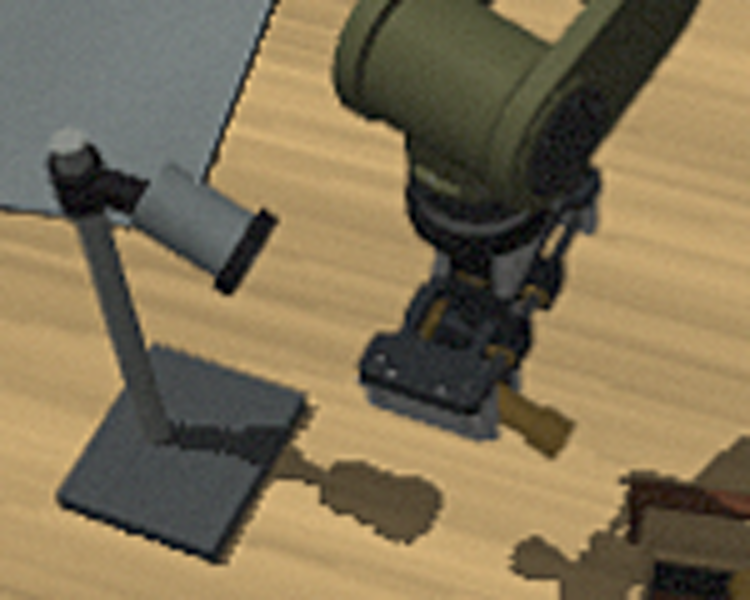

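View pics/t9.png

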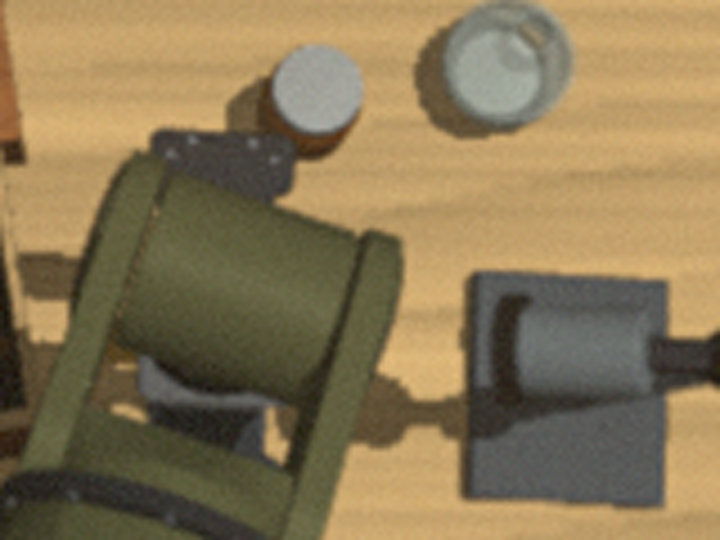

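Run:
```python
from h import *
o=get_obs();print(o["ee_pos"],abs(o["joint_vel"]).max(),o["grip_width"])
crop(cv2.imread("pics/s9_raw.png"),"s9d",(240,160,380,280),5)
```

```text
[ 0.5428 -0.1439  0.1702] 0.002163691184024161 0.019434052266522114
```

View pics/s9d.png

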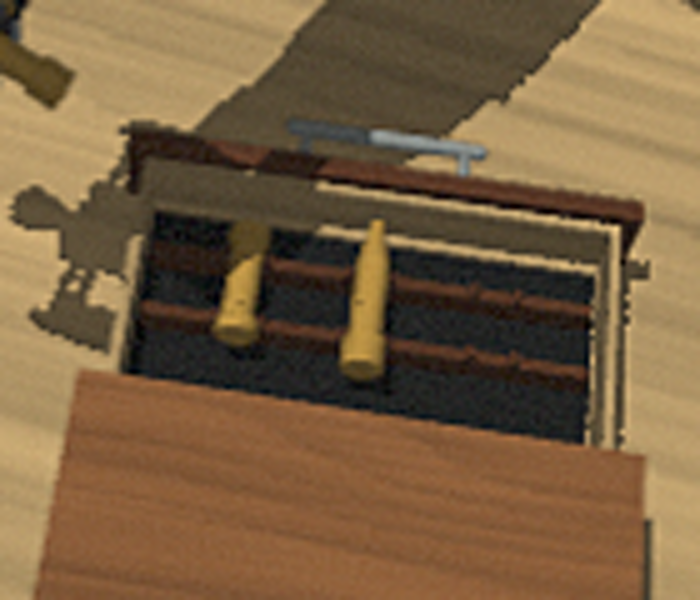

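The picture shows the drawer open with the coupling (240,290) and the jet (365,300) lying in their cradles. The arm is still, so I am handing in.

```bash
python3 -c "
from station import hand_in
print(hand_in())"
```

```text
the job is handed in; nothing more can be done
None
```

I handed the job in at about 19.4 s with the nozzle held still at the camera's focus point. `hand_in` reported no verdict, so the result rests on my own checks.

I pulled the drawer out about 16.5 cm by its handle and gripped the nozzle mid-barrel in the left cradle. The tool can only point down, so I tilted the nozzle in the fingers by pressing its bell down on the cabinet's left top edge. I then carried it to the camera.

- **Position:** the bell mouth should be at about (0.541, -0.196, 0.209), against a focus measured at (0.540, -0.195, 0.208). This is worked out from the gripper pose and the earlier tilt measurement, because the gripper hid the mouth from both cameras at the end. The visible tail lay about 2 mm from where it should be.
- **Tilt:** my readings disagreed. For the nozzle they ran from 18 to 25 degrees (I took 22), and for the camera axis from 23 to 26 (I took 24). The expected error is 2 to 3 degrees, against the 10 allowed. The heading matched the camera's to about 0.2 degrees.
- **Lens:** the lens ring showed about 1 pixel (2 to 3 mm) from where I predicted it, so the focus may be off by that much. I left this uncorrected, as 15 mm is allowed.
- **Rest of the scene:** the last pictures showed the drawer open with the coupling and jet in their cradles. The stand, flask and jar showed no sign of having moved.

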